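# True the specimen block with a square, then take one stroke

### The job

The specimen block in the trimmer's tilting clamp may be out of true: stand the loose aluminium square on the trimmer's steel stage and, still holding it, press its upright blade gently against the block for about a second, so that the blade lies flush on the block's face and the stock sits flat on the stage, without gaps. Then stand the square upright in the middle of the cork mat and let go. Last, turn the trimmer's handwheel by its handle through exactly one revolution, the handle setting off from the top towards the block end of the machine, and let go with the handle straight up again, block still true; do not turn the wheel before that, and leave the other things on the bench where they are.

Things in the scene. Friction and masses are not known exactly. Their poses are not given: they have to be found in the camera images.
- trimmer: White block trimmer, fixed, case 220 x 280 mm, 255 mm high. Origin on the bench, under the plane of the true block face; +y points into the machine (case: x -90 to +130, y 90 to 370 mm), +x runs along the block face. Its yaw varies. The handwheel is on the -x side of the case, the stage and block at its -y end
- stage: Flat steel stage of the trimmer, its top 50 mm above the bench; 80 mm wide (trimmer x -40 to +40) and 160 mm long (trimmer y -130 to +30). Origin and axes as the trimmer's
- corner (a point): Point on the stage top exactly below the true block face's plane and mid-width: when the block is true, the square's lower blade-side edge lies on this line (trimmer y = 0). Axes as the trimmer's
- block: White specimen block in the dark clamp, face 55 mm wide x 50 mm high, looking along -y of the trimmer; it spans 30 to 80 mm above the stage top. Origin on the clamp's pivot, 8 mm behind the face and at its mid-height; axes as the trimmer's when true
- clamp (a joint): Tilt of the clamp and block about a level axis (trimmer x) through the pivot, rad, range -0.25 to 0.25; 0 = face upright (true); positive = the top edge of the face leans out towards the trimmer's -y. Stiff friction of 0.08 N m (about 3 N at the edge of the face): it stays where it is pushed
- square: Aluminium square, an L standing on its stock: stock 110 long (x) x 24 wide (y) x 30 mm high; blade upright at the +x end, 12 mm thick, 24 wide, top 105 mm above the underside. Origin at the centre of the underside; working faces: the underside and the blade's outer face at x = +55 mm. About 0.35 kg. Grip the plain stock (x -55 to +43 mm) from above across its 24 mm width
- mat: Cork mat fixed on the bench, 150 x 120 mm, 4 mm thick (its top at 4 mm). Origin at the centre of its underside
- wheel (a joint): Turn of the handwheel, rad: 0 = handle at the top (start); grows as the handle goes from the top towards the trimmer's -y (block end), then bottom, then +y; 6.283 = one revolution, handle at the top again. Stops at -0.2 and 6.73. Friction 0.12 N m (2 N at the handle): it stays where it is left. The block goes down 22 mm and back up in a turn
- handle (a point): Grip point on the axis of the grey handle, 63 mm out from the wheel's face, at trimmer x = -198 mm. The handle is a free-spinning sleeve, 20 mm dia, 75 mm long, level along trimmer x, on the -x face of the black wheel (170 mm dia), 60 mm from the wheel's axis. That axis is level along trimmer x, 150 mm above the bench, at trimmer y = 220 mm
- dishes: Stack of three amber petri dishes, 76 mm dia, 45 mm high; a bystander. Origin at the centre of its underside
- jar: Clear specimen jar with yellow lid, 56 mm dia, 75 mm high; a bystander. Origin at the centre of its underside
- slidebox: Grey and white slide box, 72 x 52 mm, 42 mm high; a bystander. Origin at the centre of its underside
- washbottle: White wash bottle with orange cap and spout, 66 mm dia, 180 mm high; a bystander. Origin at the centre of its underside
- reagent: Amber reagent bottle with blue cap, 64 mm dia, 150 mm high; a bystander. Origin at the centre of its underside
- vee: Dark steel vee block, 70 x 45 mm, 40 mm high; a bystander. Origin at the centre of its underside

How it is judged:
On the way, in this order (a step that is already met when the one before it is completed fails the run):
1. the held square is pressed flush against the block face and the stage for half a second, the block brought true (contact force between square and block above 1.5 N and contact force between square and stage above 1 N and contact force between square and the fingers above 2 N and angle between the x axis of square and the y axis of block, either way round below 0.05 rad and angle between square's own z axis and vertical below 0.035 rad and value of joint clamp between -0.035 and 0.035 rad), for 0.5 s.
2. the square stands released in the middle of the mat (horizontal distance between square and mat below 0.03 m and height (world z) of square between 0.0015 and 0.008 m and angle between square's own z axis and vertical below 0.05 rad and linear speed of square below 0.02 m/s and contact force between square and the fingers below 0.1 N and contact force between square and mat above 0.5 N), for 0.2 s.
3. the wheel is half way round (value of joint wheel above 3.1 rad), for 0.02 s.
4. the wheel has come all the way round (value of joint wheel between 6.14 and 6.43 rad), for 0.2 s.
At the end, for the whole second after the job is handed in: The wheel rests one revolution on from its start, within 0.15 rad (8 degrees), the block is true within 0.035 rad (2 degrees), and the square stands upright, at rest and released, its centre within 30 mm of the mat's centre (all of step 2 and value of joint wheel between 6.13 and 6.44 rad and velocity of joint wheel between -0.05 and 0.05 rad/s and value of joint clamp between -0.035 and 0.035 rad); the robot touches nothing.
It fails at once if the square is pressed on the block with more than 60 N (contact force between square and block above 60 N).
It fails at once if the wheel is turned too far (over 20 degrees past one revolution) (value of joint wheel above 6.63 rad).
It fails at once if the wheel is turned before the square is back on the mat (value of joint wheel above 0.35 rad and horizontal distance between square and mat above 0.035 m).
It fails at once if one of the bystanders is moved more than 30 mm or knocked over (distance of any of dishes, jar, slidebox, washbottle, reagent, vee from where it was at the start of the episode above 0.03 m or angle between any of dishes, jar, slidebox, washbottle, reagent, vee's own z axis and vertical above 0.5 rad).
It also fails if it takes over 72 s, if anything falls off the work surface, if the arm or the gripper's body presses on something with over 40 N, if the wrist force passes 120 N, or if a joint passes its speed limit or range.

### The arm

A 6-joint arm with a two-finger parallel gripper is mounted at the origin on the work surface. World frame = base frame: x ahead of the robot, y to its left, z up, the work surface at z = 0. Lengths are in m, angles in rad, forces in N, time in s.
With the tool pointing down it reaches from about 0.3 to 0.825 m from the base axis. Payload 5.4 kg.
Tool frame: the origin (TCP) lies at the very end of the fingers, on their centre line; the grasp point (between the pads) lies 19 mm behind it; z points along the fingers, y is the line along which they close (so a half turn about z gives the same grasp; the last joint's range is limited). The gripper opens to 92 mm and grips with 3 to 60 N. Pads are 20 mm wide; open, the fingers measure 128 mm over their backs; the gripper's body (75 mm by 189 mm) begins 69 mm behind the grasp point.
Start: joints at [-1.423, 0.158, 1.597, -0, 1.386, -0.21], TCP at [0.201, -0.539, 0.215] pointing down, gripper open.
Joint ranges: [-2.91, 2.91], [-0.94, 2.29], [0.18, 2.7], [-1.29, 4.43], [0.17, 2.64], [-3, 3]. Speed limits (rad/s): [2.57, 2.57, 3.14, 3.14, 3.14, 3.14].

### API

Orientations are given as a rotation vector (axis times angle).
In Python, from workcell import bot gives the robot as it stands. Calls block until the motion is done:
- bot.goto(position, orientation): joint-space move of the TCP to a pose.
- bot.line_to(position, rot=None, max_speed=0.15): straight line of the TCP; rot=None keeps the orientation; max_speed is the mean speed in m/s.
- bot.set_joints(angles): joint-space move.
- bot.set_gripper(opening, newtons=None): opening from 0.0 (shut) to 1.0 (fully open); newtons is the grip in N (None keeps the last); returns when the fingers have stopped.
- bot.hold(seconds).
- bot.inverse_kinematics(position, orientation): joint angles nearest the present ones, or None.
- bot.read_camera(name): name is "scene" or "top"; returns a dict with "pixels" (384x512x3 uint8, blue, green, red), "fx", "fy", "cx", "cy" (pixels), "R" (3x3) and "t" (3): a world point X has camera coordinates R X + t. Camera axes: x right, y down, z forward; pixel columns grow to the right and rows downward; lengths in m; the calibration is good to about 2 mm. A picture is of the moment at which its call begins. There is no depth.
A pose or a line that the arm cannot do raises bot.MotionError and nothing moves.
- bot.job_done(): hands the job in; it is judged then, once.
Readings, each from a call of its own:
- bot.current_clock(): time.
- bot.current_joints(): joint angles.
- bot.current_joint_vel(): joint speeds.
- bot.current_effort(): joint torques, N m.
- bot.current_ee_pos(): TCP position.
- bot.current_tool_rot(): TCP orientation.
- bot.current_contact_force(): force on the tool from outside, world axes, zero at the start.
- bot.current_ft_torque(): the same for the moment, N m.
- bot.current_opening(): opening from 0.0 (shut) to 1.0 (fully open).
- bot.current_grip_force(): force on a finger pad.
Only numpy, scipy, OpenCV 4.12 (cv2) and the standard library are available. Lean on these libraries where they do the work, as an engineer would, in place of code of your own. Each camera call takes 0.05 s, during which the arm holds its last target. There are 200 camera calls.

## Working session

There is one attempt and no reset: what is moved stays moved. The work goes in short steps, each a Python script; the robot and the scene stay as the last script left them, time stands still between calls to the robot, and variables do not carry over. Pictures are saved under pics/ and viewed, at most 10 in all, crops included, and the job is handed in when it is done.

```bash
mkdir -p pics; ls
python3 - <<'E'
from workcell import bot
import cv2,pickle
d={}
for n in("scene","top"):
    c=bot.read_camera(n);d[n]=c;cv2.imwrite(f"pics/{n}0.png",c["pixels"]);print(n,c["fx"],c["cx"],c["cy"],c["R"],c["t"])
pickle.dump(d,open("cams0.pkl","wb"))
E
```

```text
pics
workcell.py
scene 447.1782669959299 254.16195848613953 191.996780682952 [[-0.09327814  0.9955196   0.01548942]
 [ 0.73947669  0.07968793 -0.668449  ]
 [-0.6666884  -0.05089761 -0.74359667]] [ 0.051722   -0.29732703  1.86593528]
top 378.74893863487273 250.6031285241843 193.37536187108023 [[-0.0096811  -0.9999517   0.0016961 ]
 [-0.99785972  0.00955112 -0.06468971]
 [ 0.06467039 -0.00231874 -0.99790399]] [-0.00509602  0.55249346  1.14162841]
```

View pics/scene0.png

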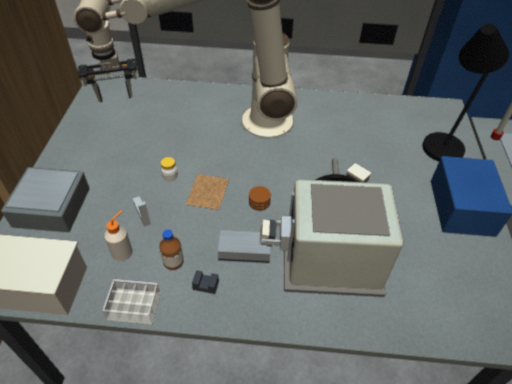

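View pics/top0.png

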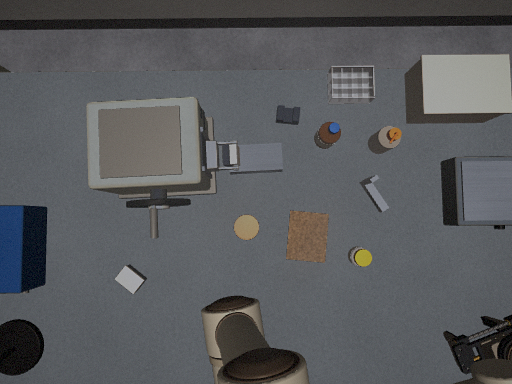

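The top view shows the trimmer at upper left with the wheel on its robot side (handle at 154,220), the stage at (258,157), the mat at (308,236) and the square at (376,193). I'll enlarge the details next.

Run:
```python
import cv2,pickle,numpy as np
d=pickle.load(open("cams0.pkl","rb"));T=d["top"]["pixels"];S=d["scene"]["pixels"]
f=lambda im,x,y,w,h,k:cv2.resize(im[y:y+h,x:x+w],(w*k,h*k),interpolation=cv2.INTER_NEAREST)
o=np.zeros((600,800,3),np.uint8)
def put(a,x,y):o[y:y+a.shape[0],x:x+a.shape[1]]=a
put(f(T,355,165,40,50,6),0,0)        # square top 240x300
put(f(T,200,130,90,50,6),250,0)      # stage top 540x300
put(f(S,120,185,40,50,6),0,300)
put(f(S,210,205,90,50,6),250,300)
cv2.imwrite("pics/c1.png",o)
```

```text
(no output)
```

View pics/c1.png

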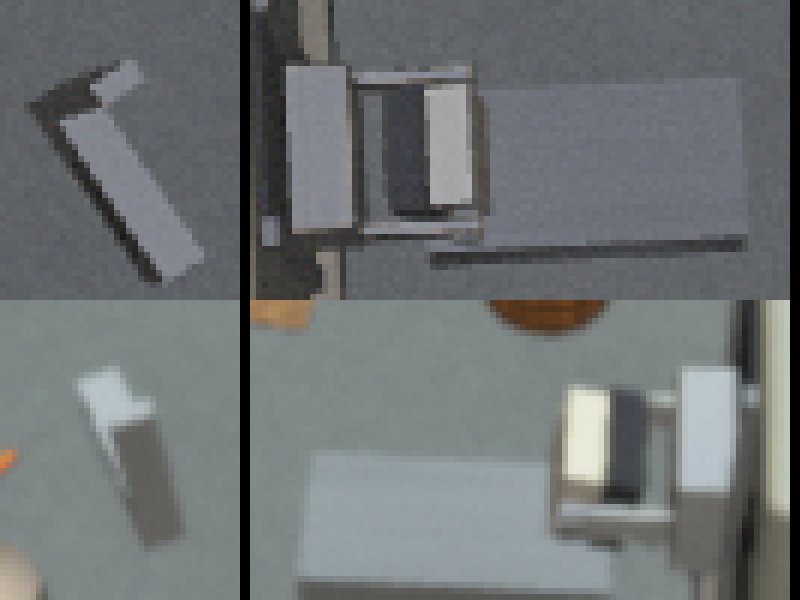

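The crops show the square's blade at its upper-left end in the top image (about 363,180), with the stock running to (387,209). The stage's free end is near (283,143)–(284,170), and the block face is at about (237,150). Now I'll measure these.

```bash
cat > h.py <<'E'
import numpy as np,cv2,pickle
from scipy.ndimage import gaussian_filter
def ray(c,uv,z):
    uv=np.atleast_2d(uv).astype(float);R,t=c["R"],np.array(c["t"])
    d=np.c_[(uv[:,0]-c["cx"])/c["fx"],(uv[:,1]-c["cy"])/c["fy"],np.ones(len(uv))]@R
    o=-R.T@t
    return o+d*((z-o[2])/d[:,2])[:,None]
def proj(c,X):
    p=np.atleast_2d(X)@np.array(c["R"]).T+c["t"]
    return np.c_[c["fx"]*p[:,0]/p[:,2]+c["cx"],c["fy"]*p[:,1]/p[:,2]+c["cy"]]
def tri(c1,u1,c2,u2):
    A=[];b=[]
    for c,u in((c1,u1),(c2,u2)):
        o=-c["R"].T@c["t"];d=ray(c,u,0)[0]-o;d/=np.linalg.norm(d)
        P=np.eye(3)-np.outer(d,d);A.append(P);b.append(P@o)
    return np.linalg.lstsq(np.vstack(A),np.hstack(b),rcond=None)[0]
def edge(c,p,q,w=3,n=25):
    """subpixel line between p and q: strongest gradient within +-w px, returns two refined ends"""
    g=gaussian_filter(c["pixels"].astype(float),(.6,.6,0))
    p,q=np.array(p,float),np.array(q,float);d=(q-p)/np.linalg.norm(q-p);nrm=np.array([-d[1],d[0]])
    s=np.arange(-w,w+.01,.25);out=[]
    for a in np.linspace(.08,.92,n):
        m=p+a*(q-p)+s[:,None]*nrm
        pr=cv2.remap(g.astype(np.float32),m[:,0].astype(np.float32)[None],m[:,1].astype(np.float32)[None],cv2.INTER_LINEAR)[0]
        gr=np.abs(np.gradient(pr,axis=0)).sum(1);k=gr.argmax();W=gr[max(0,k-3):k+4]
        out.append(p+a*(q-p)+nrm*(s[max(0,k-3):k+4]@W/W.sum()))
    l=cv2.fitLine(np.array(out,np.float32),cv2.DIST_HUBER,0,.01,.01).ravel()
    v=l[:2]*np.sign(l[:2]@d);o=l[2:]
    return np.array([o+v*((p-o)@v),o+v*((q-o)@v)])
def inter(a,b):
    x=np.cross(np.cross([*a[0],1],[*a[1],1]),np.cross([*b[0],1],[*b[1],1]));return x[:2]/x[2]
E
python3 - <<'E'
from h import *
d=pickle.load(open("cams0.pkl","rb"));T,S=d["top"],d["scene"]
np.set_printoptions(precision=4,suppress=True)
# mat
for n,c in d.items():
    hsv=cv2.cvtColor(c["pixels"],cv2.COLOR_BGR2HSV);m=cv2.inRange(hsv,(5,70,60),(20,255,255))
    N,l,st,ce=cv2.connectedComponentsWithStats(m)
    for k in range(1,N):
        if st[k,4]>600:
            cn=cv2.findContours((l==k).astype(np.uint8),0,2)[0][0].reshape(-1,2)
            r=cv2.minAreaRect((ray(c,cn,.004)[:,:2]*1000).astype(np.float32));print(n,"mat?",ce[k],st[k,4],r)
# stage
off=lambda x,y:(200+(x-250)/6-.0,130+y/6)
for nm,(e1,e2,e3),c in(("top",((off(520,88),off(738,79)),(off(740,79),off(745,238)),(off(745,238),off(480,248))),T),
  ("scene",(((255,231.5),(221,230.3)),((220.7,230.3),(218.3,251.3)),((219,251.3),(255,252.5))),S)):
    E=[edge(c,*e,w=2.5) for e in(e1,e2,e3)]
    P=ray(c,[inter(E[0],E[1]),inter(E[1],E[2])],.05);print(nm,"stage end corners",P)
    for e in E:
        a,b=ray(c,e,.05);v=(b-a)[:2];print("  dir deg",np.degrees(np.arctan2(v[1],v[0])),np.linalg.norm(v))
# square stock top z=.03
o2=lambda x,y:(355+x/6,165+y/6)
E=[edge(T,o2(65,125),o2(158,278),w=2),edge(T,o2(165,280),o2(203,254),w=1.5,n=9),edge(T,o2(203,252),o2(112,112),w=2)]
for e in E:
    a,b=ray(T,e,.03);v=(b-a)[:2];print("sq edge",a,b,np.degrees(np.arctan2(v[1],v[0])))
print("end corners",ray(T,[inter(E[0],E[1]),inter(E[1],E[2])],.03))
E
```

```text
scene mat? [ 30.001  114.7839] 981 ((11.001312255859375, -1023.319091796875), (703.8638916015625, 103.93982696533203), 34.18751525878906)
scene mat? [207.3448 191.5914] 1050 ((419.968505859375, -179.29092407226562), (119.06824493408203, 150.6506805419922), 84.01995849609375)
top mat? [306.9803 236.1887] 1881 ((420.0336608886719, -182.66726684570312), (119.10761260986328, 148.99581909179688), 84.10935974121094)
top stage end corners [[ 0.7034 -0.1027  0.05  ]
 [ 0.6224 -0.1072  0.05  ]]
  dir deg -87.53016881526494 0.1092006501466355
  dir deg -176.84715451845958 0.0800085324061641
  dir deg 91.92307223406873 0.1321070736550043
scene stage end corners [[ 0.619  -0.1027  0.05  ]
 [ 0.7021 -0.101   0.05  ]]
  dir deg -89.13158409170933 0.10810739528207094
  dir deg 1.2002076548139335 0.07988097171585838
  dir deg 92.57934398987462 0.10999475539483222
sq edge [ 0.5697 -0.3579  0.03  ] [ 0.4942 -0.406   0.03  ] -147.47723797466733
sq edge [ 0.4925 -0.4083  0.03  ] [ 0.5055 -0.4279  0.03  ] -56.364595841541444
sq edge [ 0.5061 -0.4276  0.03  ] [ 0.5763 -0.3823  0.03  ] 32.90127114026989
end corners [[ 0.4919 -0.4075  0.03  ]
 [ 0.5056 -0.428   0.03  ]]
```

Run:
```python
from h import *
d=pickle.load(open("cams0.pkl","rb"));T,S=d["top"],d["scene"]
np.set_printoptions(precision=4,suppress=True)
for nm,c,z,p,q in(("panelup",T,.255,(101,109),(179,106)),("panello",T,.255,(103,177),(179,177)),("caselo",T,.25,(95,186),(195,187)),("hL",T,.21,(150,208),(151,236)),("hR",T,.21,(157,208),(158,236)),
  ("spanel",S,.255,(314,185),(383,184)),("spanelL",S,.255,(313,188),(316,230)),("scase base",S,.0,(290,289),(380,292)),("stageL",T,.05,(232,144.5),(281,143)),("stageR",T,.05,(284,170),(240,171.5))):
    e=edge(c,p,q,w=2.5);a,b=ray(c,e,z);v=(b-a)[:2];print(nm,e.ravel(),a,b,np.degrees(np.arctan2(v[1],v[0]))%90)
y=np.radians(2.2)
o=np.zeros((600,800,3),np.uint8)
f=lambda im,x,y,w,h,k:cv2.resize(im[y:y+h,x:x+w],(w*k,h*k),interpolation=cv2.INTER_NEAREST)
a=f(T["pixels"],80,85,140,160,3);o[:a.shape[0],:a.shape[1]]=a
a=f(S["pixels"],310,150,70,60,5);o[:a.shape[0],430:430+a.shape[1]]=a
cv2.imwrite("pics/c2.png",o)
```

```text
panelup [100.9934 108.8709 178.9436 104.8947] [0.7496 0.3574 0.255 ] [0.7578 0.1651 0.255 ] 2.4486170906887708
panello [103.0571 178.1515 178.8706 174.391 ] [0.5777 0.3496 0.255 ] [0.5852 0.1648 0.255 ] 2.3140002684017418
caselo [ 95.0679 187.702  194.8691 183.7198] [0.5549 0.3707 0.25  ] [0.5624 0.1265 0.25  ] 1.7490853952838705
hL [149.7992 208.0158 151.9893 235.9224] [0.5051 0.247  0.21  ] [0.4343 0.2409 0.21  ] 4.910990558705919
hR [157.4249 207.9938 157.8345 236.0024] [0.5049 0.2276 0.21  ] [0.434  0.2261 0.21  ] 1.1941563626098457
spanel [313.9861 183.9294 382.9875 183.0364] [0.583  0.1706 0.255 ] [0.5581 0.3684 0.255 ] 7.188311397692203
spanelL [310.7906 188.1593 313.8187 230.1573] [0.6005 0.1616 0.255 ] [0.749  0.1708 0.255 ] 3.547179351190192
scase base [290.0025 288.9536 379.9009 293.8283] [0.7807 0.129  0.    ] [0.7697 0.3966 0.    ] 2.359892418801536
stageL [232.0243 144.9415 280.9586 142.2478] [0.6965 0.044  0.05  ] [ 0.7033 -0.103   0.05  ] 2.6486821120652593
stageR [283.9491 168.8745 239.9712 170.8615] [ 0.6228 -0.1107  0.05  ] [0.618  0.0208 0.05  ] 2.060223294179451
```

View pics/c2.png

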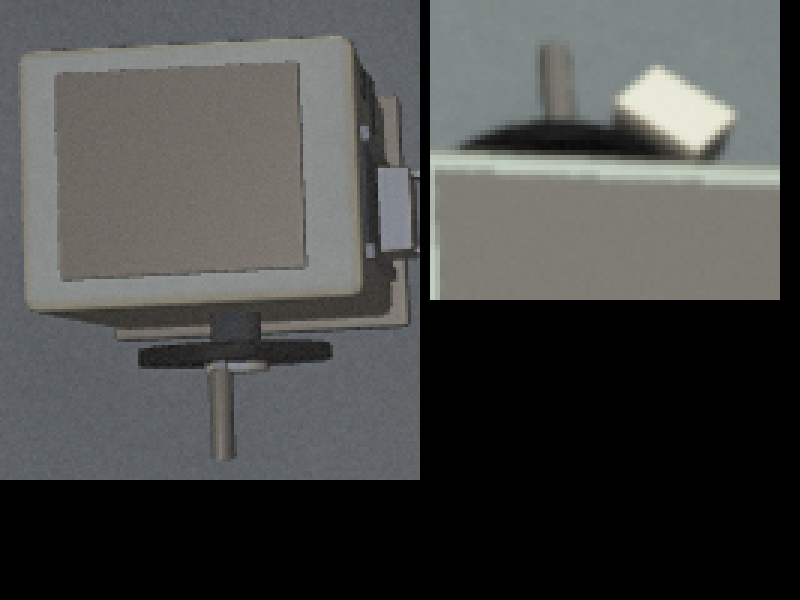

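The handle is seen from (154,208) to (158,238) in the top view, which gives a trimmer yaw of about 2.35° and fits the stage corner. Next, an IK check and the pick.

```bash
cat >> h.py <<'E'
from scipy.spatial.transform import Rotation as Ro
YAW=np.radians(2.35);ORG=np.array([.6565,.0265])
def tw(x,y): return ORG+np.array([x*np.cos(YAW)-y*np.sin(YAW),x*np.sin(YAW)+y*np.cos(YAW)])
def down(psi): return (Ro.from_euler('z',psi)*Ro.from_euler('x',np.pi)).as_rotvec()
SQ=np.array([.545,-.388]);SY=np.radians(32.7);MAT=np.array([.420,-.181]);G=-.012
u=lambda a:np.array([np.cos(a),np.sin(a)])
E
python3 - <<'E'
from h import *
from workcell import bot
np.set_printoptions(precision=3,suppress=True)
for k in(0,np.pi,-np.pi):
    P=[(*(SQ+G*u(SY)),.004,SY),(*tw(0,-.067),.054,YAW+np.pi/2),(*(MAT+G*u(YAW+np.pi/2)),.008,YAW+np.pi/2)]
    print(k,[bot.inverse_kinematics(p[:3],down(p[3]+k)) for p in P])
for k in(0,np.pi/2*2): print("h",[bot.inverse_kinematics([*tw(-.198,.22),z],down(YAW+k)) for z in(.191,.071,.35)])
g=SQ+G*u(SY)
k=0
bot.set_gripper(.8,25)
bot.goto([*g,.16],down(SY+k));bot.line_to([*g,.004]);
bot.set_gripper(0,25)
print(bot.current_opening()*92,bot.current_grip_force(),bot.current_contact_force(),bot.current_ee_pos(),bot.current_clock())
E
```

```text
0 [array([-0.817,  0.606,  1.46 , -0.   ,  1.075,  0.183]), array([-0.244,  0.529,  1.46 , -0.   ,  1.152, -0.285]), array([-0.692,  0.155,  2.057,  0.   ,  0.929, -0.733])]
3.141592653589793 [array([-0.817,  0.606,  1.46 ,  0.   ,  1.075, -2.958]), array([-0.244,  0.529,  1.46 , -0.   ,  1.152,  2.857]), array([-0.692,  0.155,  2.057, -0.   ,  0.929,  2.408])]
-3.141592653589793 [array([-0.817,  0.606,  1.46 , -0.   ,  1.075, -2.958]), array([-0.244,  0.529,  1.46 ,  0.   ,  1.152,  2.857]), array([-0.692,  0.155,  2.057,  0.   ,  0.929,  2.408])]
h [array([ 0.249,  0.005,  1.808, -0.   ,  1.329,  1.779]), array([ 0.249,  0.153,  1.907, -0.   ,  1.081,  1.779]), array([ 0.249, -0.069,  1.569, -0.   ,  1.642,  1.779])]
h [array([ 0.249,  0.005,  1.808,  0.   ,  1.329, -1.363]), array([ 0.249,  0.153,  1.907,  0.   ,  1.081, -1.363]), array([ 0.249, -0.069,  1.569,  0.   ,  1.642, -1.363])]
23.781253616953453 24.99328225851059 [-0.412  1.623  0.147] [ 0.535 -0.394  0.004] 3.925
```

Run:
```python
from h import *
from workcell import bot
np.set_printoptions(precision=3,suppress=True)
p=bot.current_ee_pos();a=YAW+np.pi/2
bot.line_to([p[0],p[1],.26],max_speed=.25)
bot.goto([*tw(0,-.105),.26],down(a))
bot.line_to([*tw(0,-.105),.075],max_speed=.2)
bot.hold(.3);f0=np.array(bot.current_contact_force());print("f0",f0)
z=.060
bot.line_to([*tw(0,-.105),z],max_speed=.1)
while z>.048:
    z-=.001;bot.line_to([*tw(0,-.105),z],max_speed=.03);bot.hold(.1)
    f=np.array(bot.current_contact_force())-f0
    if f[2]>5:break
print(z,f,bot.current_ee_pos(),bot.current_clock())
for n in("scene","top"):
    c=bot.read_camera(n);pickle.dump(c,open(n+"1.pkl","wb"));cv2.imwrite(f"pics/{n}1.png",cv2.resize(c["pixels"][120:270,190:330] if n=="scene" else c["pixels"][100:220,180:310],None,fx=4,fy=4,interpolation=2))
```

```text
f0 [-0.217 -1.033 -4.179]
0.05299999999999999 [-4.337  2.808  9.064] [ 0.661 -0.078  0.054] 10.5083
```

View pics/scene1.png

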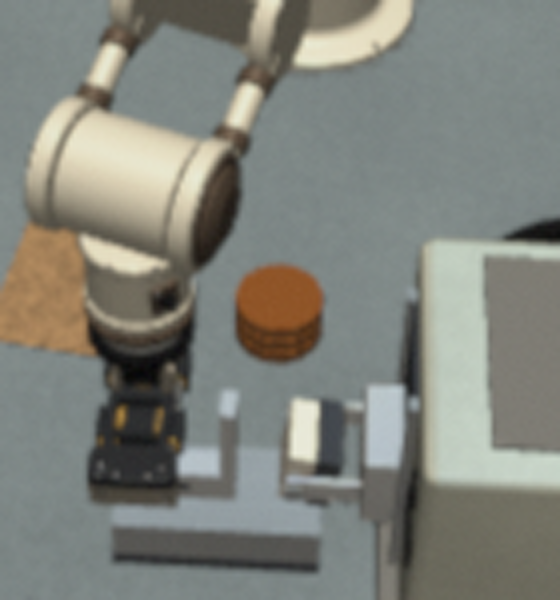

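The scene view shows the square standing on the stage, with its blade facing the block about 35 mm away. Next, a guarded advance.

Run:
```python
from h import *
from workcell import bot
np.set_printoptions(precision=2,suppress=True)
f0=np.array([-.217,-1.033,-4.179]);z=.053;y=-.105
F=lambda:np.array(bot.current_contact_force())-f0
while y<-.060:
    y+=.003 if y<-.080 else .001
    bot.line_to([*tw(0,y),z],max_speed=.04);bot.hold(.08);f=F()
    print(round(y,4),round(z,4),f,np.round(bot.current_ee_pos(),4))
    if f[2]<6:z-=.0005
    if f[2]>12:z+=.0005
    if f[1]<-14:break
print(bot.current_clock())
```

```text
-0.102 0.053 [-1.74 -1.03  8.89] [ 0.66 -0.08  0.05]
-0.099 0.053 [ 0.43 -2.35  9.96] [ 0.66 -0.07  0.05]
-0.096 0.053 [ 0.86 -1.75  9.55] [ 0.66 -0.07  0.05]
-0.093 0.053 [ 1.55 -2.92  9.59] [ 0.66 -0.07  0.05]
-0.09 0.053 [ 0.27 -2.25  9.32] [ 0.66 -0.06  0.05]
-0.087 0.053 [ 0.11 -3.1  10.59] [ 0.66 -0.06  0.05]
-0.084 0.053 [ 0.18 -2.03 10.5 ] [ 0.66 -0.06  0.05]
-0.081 0.053 [ 1.   -2.19  9.78] [ 0.66 -0.05  0.05]
-0.078 0.053 [-0.15 -1.78  9.77] [ 0.66 -0.05  0.05]
-0.077 0.053 [ 0.89 -2.72  9.11] [ 0.66 -0.05  0.05]
-0.076 0.053 [-0.15 -2.84  9.23] [ 0.66 -0.05  0.05]
-0.075 0.053 [ 1.34 -3.07 10.11] [ 0.66 -0.05  0.05]
-0.074 0.053 [ 1.29 -3.63  8.73] [ 0.66 -0.05  0.05]
-0.073 0.053 [ 1.2  -4.09  8.71] [ 0.66 -0.05  0.05]
-0.072 0.053 [ 1.21 -3.05  9.6 ] [ 0.66 -0.05  0.05]
-0.071 0.053 [ 0.49 -4.49  9.21] [ 0.66 -0.05  0.05]
-0.07 0.053 [ 0.23 -5.37  9.3 ] [ 0.66 -0.04  0.05]
-0.069 0.053 [ 0.75 -7.81  8.53] [ 0.66 -0.04  0.05]
-0.068 0.053 [ 0.86 -8.03  8.42] [ 0.66 -0.04  0.05]
-0.067 0.053 [ 0.73 -9.73  8.48] [ 0.66 -0.04  0.05]
-0.066 0.053 [  0.06 -10.26   8.55] [ 0.66 -0.04  0.05]
-0.065 0.053 [ 0.89 -9.55  8.16] [ 0.66 -0.04  0.05]
-0.064 0.053 [  0.96 -12.17   8.04] [ 0.66 -0.04  0.05]
-0.063 0.053 [  0.64 -14.91   8.25] [ 0.66 -0.04  0.05]
18.6083
```

Run:
```python
from h import *
from workcell import bot
p=bot.current_ee_pos();print(np.round(p,4),tw(0,-.063),bot.current_tool_rot(),down(YAW+np.pi/2),bot.current_contact_force(),bot.current_ft_torque(),bot.current_clock())
c=bot.read_camera("scene");t=bot.read_camera("top");pickle.dump((c,t),open("press.pkl","wb"))
o=np.zeros((600,800,3),np.uint8)
o[:480,:400]=cv2.resize(c["pixels"][205:265,245:295],None,fx=8,fy=8,interpolation=0)
o[:480,400:]=cv2.resize(t["pixels"][125:185,215:265],None,fx=8,fy=8,interpolation=0)
cv2.imwrite("pics/press.png",o)
```

```text
[ 0.6604 -0.0412  0.0539] [ 0.65908324 -0.03644702] [ 2.17077747  2.2604981  -0.00493043] [2.17542108e+00 2.26652764e+00 1.38784791e-16] [  0.42548184 -15.93834911   4.07398797] [-2.59076821 -0.0758154   0.09275133] 18.6083
```

View pics/press.png

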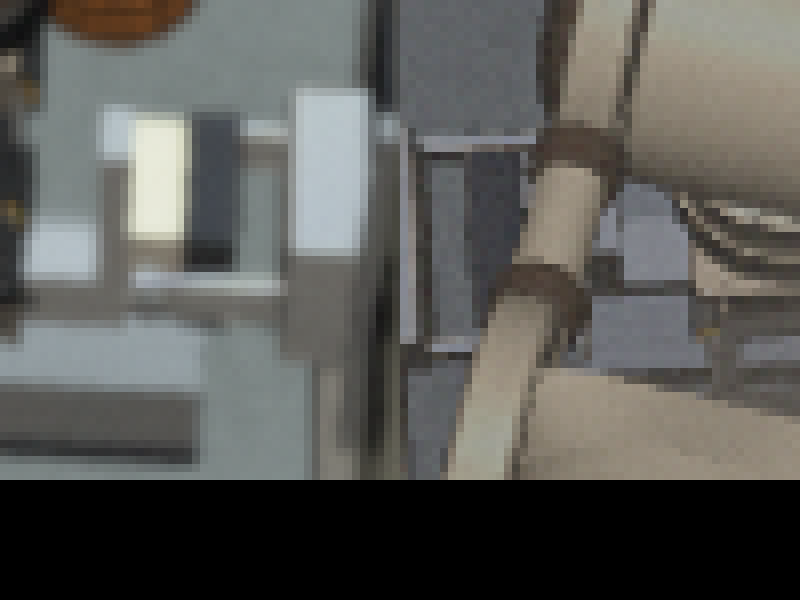

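Scene crop: the blade (column ~115) lies against the white block (columns 130–190) with no visible gap. The arm has about 5 mm of compliance lag. I'll add a little down-force, hold, and check the tool tilt before backing off.

Run:
```python
from h import *
from workcell import bot
np.set_printoptions(precision=4,suppress=True)
def st():
    R=Ro.from_rotvec(bot.current_tool_rot())*Ro.from_rotvec(down(YAW+np.pi/2)).inv()
    print(np.round(bot.current_ee_pos(),4),"rot err",R.as_rotvec(),np.array(bot.current_contact_force())-[-.217,-1.033,-4.179],bot.current_clock())
st()
bot.line_to([*tw(0,-.063),.0515],max_speed=.03);bot.hold(.3);st()
bot.hold(.8);st()
```

```text
[ 0.6604 -0.0412  0.054 ] rot err [-0.0075 -0.0033 -0.0005] [  0.4976 -14.823    7.2211] 18.7083
[ 0.6604 -0.0412  0.0539] rot err [-0.0076 -0.0029 -0.0003] [ -2.7527 -14.3821  14.6538] 19.2583
[ 0.6604 -0.0412  0.0539] rot err [-0.0077 -0.003  -0.0003] [ -2.5481 -14.8716  14.6328] 20.0583
```

Run:
```python
from h import *
from workcell import bot
np.set_printoptions(precision=4,suppress=True)
a=YAW+np.pi/2
bot.line_to([*tw(0,-.10),.0535],max_speed=.06)
bot.line_to([*tw(0,-.11),.16],max_speed=.2)
g=MAT+G*u(a)
bot.goto([*g,.16],down(a)); bot.hold(.2)
f0=np.array(bot.current_contact_force())
bot.line_to([*g,.014],max_speed=.15)
z=.014
while z>.003:
    z-=.001;bot.line_to([*g,z],max_speed=.03);bot.hold(.08)
    f=np.array(bot.current_contact_force())-f0
    if f[2]>4:break
print(z,f,bot.current_ee_pos(),f0)
bot.set_gripper(.6);bot.line_to([*g,.2],max_speed=.2)
print(bot.current_clock())
bot.goto([*tw(-.198,.22),.30],down(YAW))
c=bot.read_camera("scene");t=bot.read_camera("top");pickle.dump((c,t),open("mat.pkl","wb"))
o=np.zeros((600,800,3),np.uint8)
o[:540,:360]=cv2.resize(c["pixels"][170:260,180:240],None,fx=6,fy=6,interpolation=0)
o[:540,360:]=cv2.resize(c["pixels"][190:280,230:300],None,fx=6,fy=6,interpolation=0)[:,:440]
cv2.imwrite("pics/mat.png",np.ascontiguousarray(o));cv2.imwrite("pics/top2.png",t["pixels"])
print(bot.current_clock())
```

```text
0.006999999999999997 [-4.2763  1.4027  9.0372] [ 0.4205 -0.1931  0.0079] [ 0.0595  0.8187 -2.9   ]
27.9417Traceback (most recent call last):
  File "<stdin>", line 23, in <module>
ValueError: could not broadcast input array from shape (540,420,3) into shape (540,440,3)
```

Run:
```python
from h import *
c,t=pickle.load(open("mat.pkl","rb"))
o=np.zeros((600,800,3),np.uint8)
o[:540,:360]=cv2.resize(c["pixels"][170:260,180:240],None,fx=6,fy=6,interpolation=0)
o[:540,360:780]=cv2.resize(c["pixels"][190:280,230:300],None,fx=6,fy=6,interpolation=0)
cv2.imwrite("pics/mat.png",o);cv2.imwrite("pics/top2.png",t["pixels"])
```

```text
(no output)
```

View pics/mat.png

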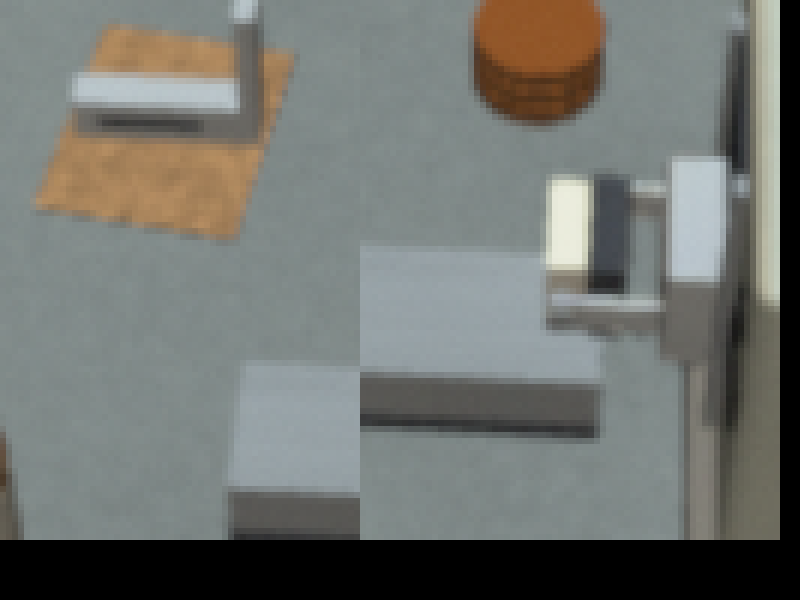

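View pics/top2.png

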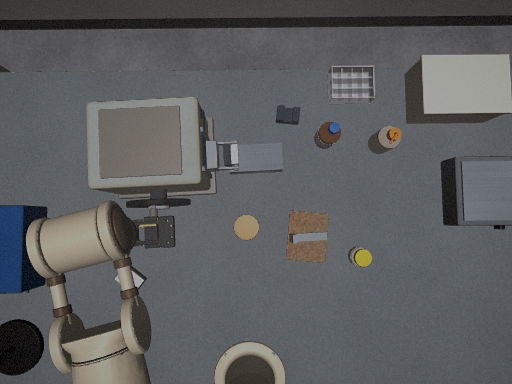

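The square stands upright in the middle of the mat (left crop around 165,100; top view 308,238), the block looks true, and the gripper is above the handle. Now the wheel.

```bash
cat > wheel.py <<'E'
from h import *
from workcell import bot
import sys
np.set_printoptions(precision=4,suppress=True)
R=down(YAW)
def P(th,r=.06): return [*tw(-.198,.22-r*np.sin(th)),.15+r*np.cos(th)-.019]
def ang():  # wheel angle from actual TCP
    p=np.array(bot.current_ee_pos());c=tw(-.198,.22);n=np.array([-np.sin(YAW),np.cos(YAW)])
    return np.arctan2(-(p[:2]-c)@n,p[2]+.019-.15)
E
python3 - <<'E'
from wheel import *
bot.line_to(P(0),max_speed=.15);bot.hold(.1)
f0=np.array(bot.current_contact_force())
bot.set_gripper(0,15);print("open",bot.current_opening()*92,np.array(bot.current_contact_force())-f0,f0,bot.current_clock())
for k in range(1,19):
    bot.line_to(P(np.radians(10*k)),max_speed=.08);f=np.array(bot.current_contact_force())-f0
    if k%3==0:print(k*10,f,np.degrees(ang()),bot.current_opening()*92,round(bot.current_clock(),2))
    if np.abs(f).max()>35:print("ABORT",k,f);break
E
```

```text
open 19.612616920262948 [ 1.4174  0.7036 -0.4958] [-0.548  -0.6462 -0.047 ] 31.7917
30 [ 0.7279 -2.0972  0.6625] 31.009822264876615 19.417192461861557 32.64
60 [ 0.6657 -5.1588 -0.7772] 60.40490669334995 18.987836410534214 33.49
90 [ 2.2945 -3.9921 -1.6856] 90.70549205709452 19.385973726890747 34.34
120 [ 4.326  -3.5335 -6.272 ] 120.1574663020091 19.498764635949208 35.19
150 [ 4.6782 -0.8589 -6.5362] 150.14843152153256 19.42136408291978 36.04
180 [ 1.0484  3.5495 -3.7895] -179.33863677046435 19.57022858398482 36.89
```

Run:
```python
from wheel import *
f0=np.array([-.548,-.646,-.047])
for k in list(range(19,37))+[36.15]:
    bot.line_to(P(np.radians(10*k)),max_speed=.08);f=np.array(bot.current_contact_force())-f0
    if k%3==0 or k>36:print(k*10,f,np.degrees(ang()),round(bot.current_clock(),2))
    if np.abs(f).max()>35:print("ABORT",k,f);break
bot.hold(.3)
bot.set_gripper(.6);p=bot.current_ee_pos()
bot.line_to([p[0],p[1],.33],max_speed=.15)
bot.goto([.35,-.3,.35],down(YAW))
c=bot.read_camera("scene");t=bot.read_camera("top")
for e in("hL",(150,208),(151,236)),("hR",(157,208),(158,236)):
    print(e[0],ray(t,edge(t,e[1],e[2],w=2.5),.21))
o=np.zeros((600,800,3),np.uint8);o[:384,:512]=t["pixels"]
o[384:,:400]=cv2.resize(c["pixels"][205:259,245:345],None,fx=4,fy=4,interpolation=0)
cv2.imwrite("pics/end.png",o);print(bot.current_clock())
```

```text
210 [-2.3008  1.1829  1.9991] -149.2340225396857 37.74
240 [-2.1915 -2.7812  4.2436] -119.95497242320025 38.59
270 [-0.4033 -4.5852  1.1664] -89.5616747301276 39.44
300 [-0.2957 -4.089  -0.9359] -58.94402001047852 40.29
330 [ 0.4606 -3.3053 -3.3416] -29.376305678429837 41.14
360 [ 0.76   -1.2385 -2.9324] 0.6794664078581641 41.99
361.5 [ 0.382   0.8548 -2.0741] 1.371764431729437 42.24
hL [[0.5047 0.2495 0.21  ]
 [0.435  0.238  0.21  ]]
hR [[0.505  0.2279 0.21  ]
 [0.4341 0.2235 0.21  ]]
46.3583
```

View pics/end.png

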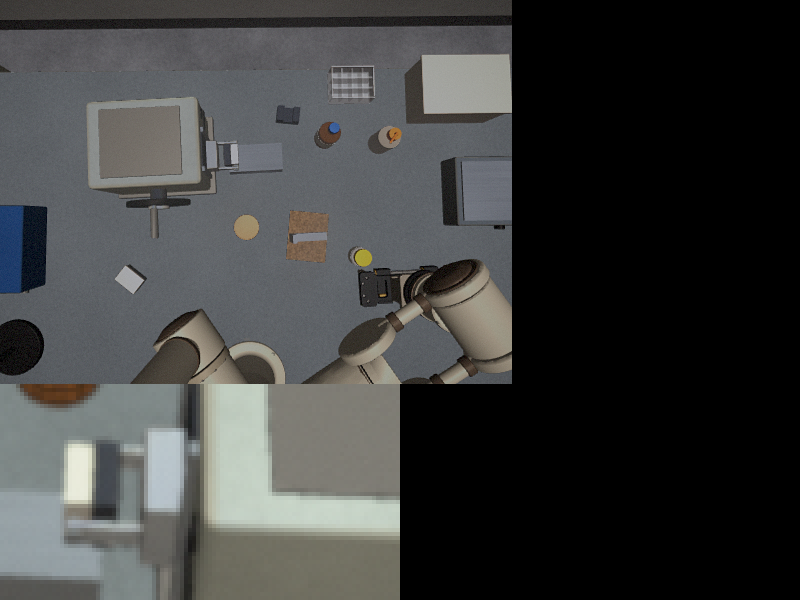

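The handle is back where it started (top view 154,222), the square stands on the mat at (308,238), and the bystanders are undisturbed.

```bash
python3 -c "
from workcell import bot
print(bot.job_done())"
```

```text
the job is handed in; nothing more can be done
None
```

I pressed the block true with the square, stood the square in the middle of the cork mat and released it, turned the handwheel one full revolution, and handed the job in at about 46 s; no verdict was shown, and I judged the block true from contact forces and pictures, not a measured angle.

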